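# Put the stacked lids back on their kitchen canisters

## Task

The wooden lids of the four kitchen canisters have been left in a stack on the terracotta trivet. Take the stack apart and put every lid on the canister of its own shape and size, lying flat on the rim, centred and squared up with it so that the mouth is fully covered. Leave the canisters standing where they are, and do not disturb the mug and the jam jar.

Things in the scene. Friction and masses are not known exactly. Their poses are not given: they have to be found in the camera images.
- lid_small: Plain light-wood lid with a thin dark seal along its lower edge, flat slab without knob, 16 mm thick, small round, 42 mm diameter. Top of the stack at the start, on lid_round. Origin: centre of the underside; z up through the lid. Loose, about 20 g.
- lid_round: Plain light-wood lid with a thin dark seal along its lower edge, flat slab without knob, 16 mm thick, larger round, 58 mm diameter. Third from the bottom, on lid_square. Origin: centre of the underside; z up through the lid. Loose, about 35 g.
- lid_square: Plain light-wood lid with a thin dark seal along its lower edge, flat slab without knob, 16 mm thick, square, 64 x 64 mm. Second from the bottom, on lid_oblong; the lids in the stack are a few mm and up to 0.3 rad out of line with each other. Origin: centre of the underside; z up through the lid; x and y along its sides. Loose, about 50 g.
- lid_oblong: Plain light-wood lid with a thin dark seal along its lower edge, flat slab without knob, 16 mm thick, oblong, 124 mm along its x by 68 mm along its y. Bottom of the stack, on a fixed terracotta trivet 150 x 100 mm and 16 mm thick, whose long side is nearly along the lid's. Origin: centre of the underside; z up through the lid; x along the long side. Loose, about 95 g.
- can_small: Open white stoneware canister, small round, 34 mm outer diameter, 56 mm tall, walls 5 mm, flat level rim 56 mm above its underside; the lid overhangs it by 4 mm all round. Origin: centre of the underside (on the worktop); z up to the mouth. Loose, about 220 g; it can slide or tip if pushed.
- can_round: Open white stoneware canister, larger round, 50 mm outer diameter, 74 mm tall, walls 5 mm, flat level rim 74 mm above its underside; the lid overhangs it by 4 mm all round. Origin: centre of the underside (on the worktop); z up to the mouth. Loose, about 350 g; it can slide or tip if pushed.
- can_square: Open white stoneware canister, square, 56 x 56 mm outside, 80 mm tall, walls 5 mm, flat level rim 80 mm above its underside; the lid overhangs it by 4 mm all round. Origin: centre of the underside (on the worktop); z up to the mouth; x and y along its sides. Loose, about 400 g; it can slide or tip if pushed.
- can_oblong: Open white stoneware canister, oblong, 116 mm along its x by 60 mm along its y outside, 70 mm tall, walls 5 mm, flat level rim 70 mm above its underside; the lid overhangs it by 4 mm all round. Origin: centre of the underside (on the worktop); z up to the mouth; x along the long side. Loose, about 550 g; it can slide or tip if pushed.
- mug: Bystander: blue ceramic mug, 80 mm diameter, 88 mm tall, handle on its +y side. Origin: centre of the underside. Not to be disturbed.
- jam_jar: Bystander: closed amber glass jar with a steel cap, 66 mm diameter, 90 mm tall. Origin: centre of the underside. Not to be disturbed.
Things that resemble listed ones, but are neither listed nor needed, are in the scene too. Leave any purple or yellow look-alike of the lid_square alone.

How it is judged (in metres and radians):
At the end, for the whole second after the job is handed in: Every lid lies flat (0.06 rad) on the rim (4 mm) of its own canister, centred within 8 mm, the oblong and square ones aligned within 0.15 rad (any equivalent way round). Canisters upright and, like mug and jar, within 30 mm of their start. All at rest and released (horizontal distance between lid_oblong and can_oblong below 0.008 m and z of lid_oblong in the frame of can_oblong between 0.066 and 0.074 m and angle between each of lid_oblong, can_oblong, lid_square, can_square, lid_round, can_round, lid_small, can_small's own z axis and vertical below 0.06 rad and distance of each of can_oblong, can_square, can_round, can_small, mug, jam_jar from where it was at the start of the episode below 0.03 m and linear speed of each of lid_oblong, can_oblong, lid_square, can_square, lid_round, can_round, lid_small, can_small below 0.02 m/s and angle between the x axis of lid_oblong and the x axis of can_oblong, either way round below 0.15 rad and horizontal distance between lid_square and can_square below 0.008 m and z of lid_square in the frame of can_square between 0.076 and 0.084 m and (angle between the x axis of lid_square and the x axis of can_square, either way round below 0.15 rad or angle between the x axis of lid_square and the y axis of can_square, either way round below 0.15 rad) and horizontal distance between lid_round and can_round below 0.008 m and z of lid_round in the frame of can_round between 0.07 and 0.078 m and horizontal distance between lid_small and can_small below 0.008 m and z of lid_small in the frame of can_small between 0.052 and 0.06 m); the robot touches nothing.
It fails at once if a canister is tipped or pushed away (more than 0.35 rad or 50 mm) (angle between any of can_oblong, can_square, can_round, can_small's own z axis and vertical above 0.35 rad or distance of any of can_oblong, can_square, can_round, can_small from where it was at the start of the episode above 0.05 m).
It fails at once if the mug or the jam jar is knocked (tipped over 0.35 rad or moved more than 30 mm) (angle between any of mug, jam_jar's own z axis and vertical above 0.35 rad or distance of any of mug, jam_jar from where it was at the start of the episode above 0.03 m).
It also fails if it takes over 109 s, if anything falls off the work surface, if the arm or the gripper's body presses on something with over 40 N, if the wrist force passes 120 N, or if a joint passes its speed limit or range.

## Robot

A 6-joint arm with a two-finger parallel gripper is mounted at the origin on the work surface. World frame = base frame: x ahead of the robot, y to its left, z up, the work surface at z = 0. Lengths are in mm, angles in rad, forces in N, time in s.
With the tool pointing down it reaches from about 300 to 825 mm from the base axis. Payload 5.4 kg.
Tool frame: the origin (TCP) lies between the finger pads; the fingertips stand 17 mm ahead of it and the grasp point (between the pads) lies 2 mm behind it; z points along the fingers, y is the line along which they close (so a half turn about z gives the same grasp; the last joint's range is limited). The gripper opens to 92 mm and grips with 3 to 60 N. Pads are 20 mm wide; open, the fingers measure 128 mm over their backs; the gripper's body (75 mm by 189 mm) begins 69 mm behind the grasp point.
Start: joints at [-1.5, 0.158, 1.597, -0, 1.386, -0.21], TCP at [159.323, -552.469, 231.601] pointing down, gripper open.
Joint ranges: [-2.91, 2.91], [-0.94, 2.29], [0.18, 2.7], [-1.29, 4.43], [0.17, 2.64], [-3, 3]. Speed limits (rad/s): [2.57, 2.57, 3.14, 3.14, 3.14, 3.14].

## Interface

Orientations are given as a unit quaternion [w, x, y, z].
In Python, from cell import env gives the robot as it stands.
- The arm moves only by the tool send_rows, never from a script. Its argument "targets" is a list of rows, each a list of 4 numbers: the shift along the tool's x, y, z in units of 0.15 m (1.0 is 0.15 m), then the turn about the tool's z in units of 90 degrees (1.0 is 90 degrees). In form: [[dx, dy, dz, spin], ...]. A call has 1 to 20 rows; each row is the pose to reach, as a shift and turn from the pose commanded when the call began, along the tool's axes at that moment; what a row does not reach only later rows make up. A row lasts 1/10 s, in which the tool goes at most 50 mm and 8.59 degrees, less where a joint would pass 70% of its speed; a pose out of reach is approached as far as the arm can. A call with a number of a shift or a turn outside -1 to 1 is refused whole. A call with a gripper value outside its range is refused whole. "grip" is the opening, from 0 (shut) to 1 (fully open), set as the call begins (left out, the last holds). The fingers move at their own pace and stop on an object; "squeeze" is the grip in N (left out, the last holds). Time passes only in rows, so rows that repeat a pose let the fingers close. It gives the time, the measured TCP pose, the force, the opening and the grip force at its end, in the units of the state.
- env.observe(): the state, without advancing time (a new reading comes with each control period).
- env.read_camera(name): name is "side" or "top" or "wrist"; returns a dict with "pixels" (400x640x3 uint8, red, green, blue), "depth" (400x640 float32, mm along the optical axis (not along the pixel's ray), 0 where there is no reading), "fx", "fy", "cx", "cy" (pixels), "view" (4x4, takes a point from world to camera coordinates). Camera axes: x right, y up, looking along -z (the intrinsics and any distortion apply to the point x, -y, -z); pixel columns grow to the right and rows downward; lengths in mm; the calibration is good to about 2 mm. The wrist camera is an equidistant fisheye: a pixel r from the principal point sees the ray r / f radians off the axis. A picture is of the moment at which its call begins.
- env.close_job(): hands the job in; it is judged then, once.
The state is a dict: "clock": time; "joint_pos": joint angles; "qd": joint speeds; "tau": joint torques, N m; "tool_pos": TCP position; "orientation": TCP orientation; "force": force on the tool from outside, world axes, zero at the start; "moment": the same for the moment, N m; "gripper_width": opening from 0.0 (shut) to 1.0 (fully open); "grasp_force": force on a finger pad.
Only numpy, scipy, OpenCV 4.12 (cv2) and the standard library are available. Lean on these libraries where they do the work, as an engineer would, in place of code of your own. Each camera call takes 0.05 s, during which the arm holds its last target. There are 200 camera calls.

## Working session

There is one attempt and no reset: what is moved stays moved. The work goes in short steps, Python scripts to look and compute and a tool call to move; the robot and the scene stay as the last step left them, time stands still between calls to the robot, and variables do not carry over. Pictures are saved under pics/ and viewed, at most 14 in all, crops included, and the job is handed in when it is done.

Besides the shell and the picture viewer there is one more tool, called as name(argument=value, ...), one argument or row to a line, values as JSON. send_rows: Moves the arm, as the interface text tells. Shifts and turns lie within -1 to 1; 1 stands for 0.15 m of shift or 90 degrees of turn. Its arguments: {"type":"object","properties":{"targets":{"type":"array"},"grip":{"type":"number"},"squeeze":{"type":"number"}},"required":["targets"]}

```bash
ls; mkdir -p pics; cat > h.py <<'E'
import numpy as np, cv2
from cell import env
def snap(n,f):
    c=env.read_camera(n); cv2.imwrite(f'pics/{f}.png',c['pixels'][:,:,::-1]); np.savez(f'{f}.npz',**c); return c
def cloud(c):
    v,u=np.mgrid[0:400,0:640]; d=c['depth']
    p=np.stack([(u-c['cx'])/c['fx']*d,-(v-c['cy'])/c['fy']*d,-d,np.ones_like(d)],-1)
    return (p@np.linalg.inv(c['view']).T)[...,:3]
E
python3 - <<'E'
from h import *
for n in('top','side'):
    c=snap(n,n+'0'); print(n,c['fx'],c['cx'],c['cy'],c['view'].round(3).tolist(),[k for k in c])
s=env.observe();print(s)
E
```

```text
pics
top 393.2808108204617 315.68465021589554 199.1060511565274 [[-0.017, -1.0, -0.01, 23.551], [0.994, -0.018, 0.109, -525.095], [-0.109, -0.008, 0.994, -1198.023], [0.0, 0.0, 0.0, 1.0]] ['pixels', 'depth', 'fx', 'fy', 'cx', 'cy', 'view']
side 419.87906656814977 322.395974559464 200.14790566888823 [[0.899, -0.438, -0.013, -466.946], [0.292, 0.577, 0.763, -214.62], [-0.327, -0.69, 0.646, -1065.311], [0.0, 0.0, 0.0, 1.0]] ['pixels', 'depth', 'fx', 'fy', 'cx', 'cy', 'view']
{'clock': 0.1, 'joint_pos': array([-1.50009875e+00,  1.58986944e-01,  1.59809908e+00,  1.46025757e-05,
        1.38619080e+00, -2.10090344e-01]), 'qd': array([ 4.21719721e-04, -5.35865860e-04, -2.59329373e-03, -1.27854552e-03,
       -1.05131320e-03,  4.65470941e-05]), 'tau': array([-3.73055427e-04, -3.86499846e+01, -3.22961462e+01,  7.03137880e-02,
        3.39537067e-02, -4.84202383e-05]), 'tool_pos': array([ 159.29072002, -551.94149961,  230.72045452]), 'orientation': array([-8.39542219e-04,  9.90160783e-01,  1.39931825e-01,  6.58015498e-05]), 'force': array([-0.0394005 , -0.93750166, -0.35260841]), 'moment': array([-0.08131224,  0.00861705,  0.03954669]), 'grasp_force': 0.0, 'gripper_width': 0.9972270205795171}
```

View pics/top0.png

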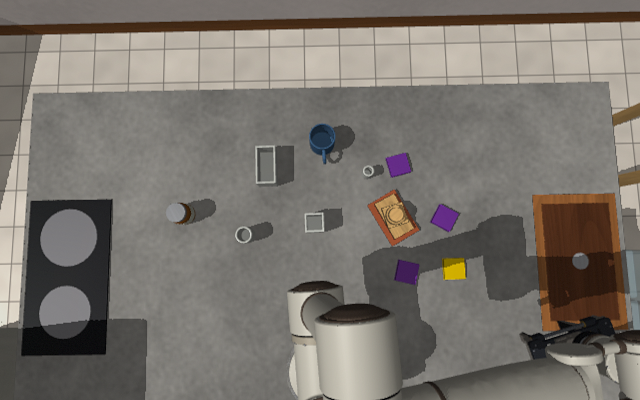

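View pics/side0.png

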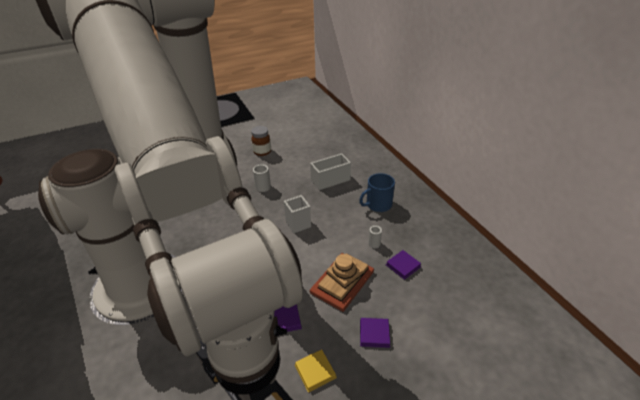

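The top view shows the stack at (395,217) and the canisters: oblong (265,165), square (315,222), round (243,235) and small (368,171). The mug is at (322,140), the jar at (179,213), and the purple and yellow slabs are the decoys.

```bash
python3 - <<'E'
from h import *
c=dict(np.load('top0.npz'));P=cloud(c);px=c['pixels'].astype(int)
white=(px.min(-1)>125)&(np.ptp(px,-1)<40)
def fit(box,z,m,tol=7):
    u0,v0,u1,v1=box; s=np.zeros((400,640),bool); s[v0:v1,u0:u1]=1
    k=s&m&(abs(P[...,2]-z)<tol); q=P[k]
    r=cv2.minAreaRect(q[:,:2].astype(np.float32)); print(z,k.sum(),q.mean(0).round(1),np.array(r[0]).round(1),np.array(r[1]).round(1),round(r[2],1))
al=np.ones((400,640),bool)
for b,z in(((245,135,290,195),70),((295,205,335,240),80),((228,222,258,250),74),((355,160,380,184),56),((300,120,345,165),88),((160,195,200,230),90)):
    fit(b,z,al)
wood=(px[...,0]>px[...,2]+40)
for z,t in((80,5),(64,5),(48,5),(32,4),(16,4)): fit((360,180,430,255),z,wood,t)
for b in((380,145,415,182),(425,200,465,235),(390,255,425,290),(440,255,470,285)): fit(b,10,abs(np.ptp(px,-1))>50,15)
w=snap('wrist','w0'); print(w['fx'],w['cx'],w['cy'],w['view'].round(3).tolist())
E
```

```text
70 221 [631.5 168.   69.8] [630.3 166.7] [117.3  60.5] 0.8
80 117 [449.8  20.7  80.1] [450.5  20.4] [55.8 55.5] 2.3
74 91 [417.9 232.   73.7] [417.7 231.6] [47.1 48.5] 45.3
56 54 [ 606.2 -147.5   55.8] [ 606.6 -148.2] [31.2 31.5] 89.7
88 126 [709.4  -7.3  87.5] [709.   -7.4] [77.6 78.3] 49.2
90 309 [486.2 429.7  90.3] [486.5 430.2] [56.4 56.5] 66.6
80 153 [ 469.3 -222.9   80.1] [ 469.5 -222.7] [39.1 39.1] 88.3
64 127 [ 468.8 -225.    64.1] [ 470.7 -225.7] [55.1 56.5] 45.8
48 142 [ 467.2 -222.3   48.3] [ 469.6 -226.4] [63.9 64.1] 16.3
32 408 [ 466.  -225.1   32.5] [ 467.2 -225.6] [123.7  71.1] 28.2
16 513 [ 457.6 -221.3   16.3] [ 465.1 -226.3] [149.   99.3] 29.4
10 411 [ 632.4 -248.9   16.6] [ 634. -249.] [66.2 64.7] 14.5
10 436 [ 461.8 -387.2   15.7] [ 463. -389.] [64.9 69. ] 60.3
10 397 [ 295.9 -263.3   16.1] [ 295.6 -263.1] [62.3 60.7] 76.1
10 494 [ 304.  -406.4   15. ] [ 303.5 -410.5] [64.4 74.4] 0.0
309.70691628693146 320.5760276717266 207.67736650247855 [[0.277, -0.961, -0.001, -575.197], [0.926, 0.268, -0.265, 28.371], [0.254, 0.073, 0.964, -390.282], [0.0, 0.0, 0.0, 1.0]]
```

View pics/w0.png

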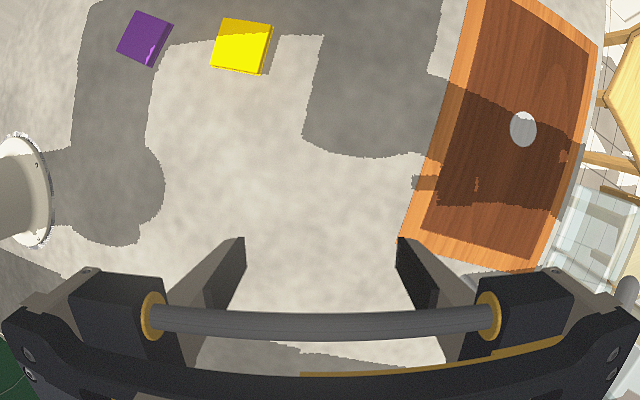

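```bash
cat > p.py <<'E'
# usage: p.py x y z psi <- commanded  X Y Z PSI <- target ; prints shift in tool units (sum over calls)
import sys,numpy as np
x,y,z,p,X,Y,Z,Q=map(float,sys.argv[1:]); a=np.radians(p); d=np.array([X-x,Y-y])
print(np.round([d@[np.cos(a),np.sin(a)]/150,d@[np.sin(a),-np.cos(a)]/150,(z-Z)/150,(p-Q)/90],3))
E
python3 p.py 159.3 -552.5 231.6 16.1 469.5 -222.8 180 16.1
```

```text
[ 2.596 -1.538  0.344  0.   ]
```

send_rows(
  targets=[
    [1,-0.6,0,0],
    [1,-0.6,0,0],
    [1,-0.6,0,0],
    [1,-0.6,0,0],
    [1,-0.6,0,0],
  ],
  grip=1,
  squeeze=10,
)

```text
clock: 0.65
tool_pos: [280.3, -422.0, 231.3]
orientation: [-0.0, 0.99, 0.142, 0.0]
force: [-0.5, -0.1, 0.7]
gripper_width: 0.999
grasp_force: 0.0
```

send_rows(
  targets=[
    [1,-0.6,0.2,0],
    [1,-0.6,0.2,0],
    [1,-0.6,0.2,0],
    [1,-0.6,0.2,0],
    [1,-0.6,0.2,0],
  ],
)

```text
clock: 1.15
tool_pos: [398.5, -294.6, 200.5]
orientation: [-0.001, 0.99, 0.142, -0.0]
force: [0.0, -0.4, 0.4]
gripper_width: 1.0
grasp_force: 0.0
```

send_rows(
  targets=[
    [0.596,-0.338,0.144,0],
    [0.596,-0.338,0.144,0],
    [0.596,-0.338,0.144,0],
    [0.596,-0.338,0.144,0],
    [0.596,-0.338,0.144,0],
    [0.596,-0.338,0.144,0],
  ],
)

```text
clock: 1.75
tool_pos: [468.8, -224.8, 180.5]
orientation: [0.001, 0.99, 0.139, 0.0]
force: [0.8, -0.3, 0.4]
gripper_width: 1.0
grasp_force: 0.0
```

```bash
python3 - <<'E'
from h import *
s=env.observe();print(s['tool_pos'],s['orientation'])
c=snap('wrist','w1')
v,u=np.mgrid[0:400,0:640]; x=u-c['cx'];y=v-c['cy'];r=np.hypot(x,y);th=r/c['fx'];d=c['depth']
k=np.tan(th)/np.maximum(r,1e-6)*d
P=(np.stack([x*k,-y*k,-d,np.ones_like(d)],-1)@np.linalg.inv(c['view']).T)[...,:3]
px=c['pixels'].astype(int)
near=np.hypot(P[...,0]-469,P[...,1]+224)<90
for z in(80,64,48,32,16):
    m=near&(abs(P[...,2]-z)<5)&(px[...,0]>px[...,2]+30); q=P[m]
    r=cv2.minAreaRect(q[:,:2].astype(np.float32));print(z,m.sum(),np.median(q[:,2]),np.round(r[0],1),np.round(r[1],1),round(r[2],1))
E
```

```text
[ 468.8397068  -224.7871639   180.49813664] [5.28035141e-04 9.90329402e-01 1.38734951e-01 1.04758640e-04]
80 1772 79.42007505105119 [ 471.7 -223.4] [41.6 40.9] 74.2
64 1156 63.46215910405502 [ 472.4 -226.2] [57.3 56.5] 14.0
48 1271 47.358754820241984 [ 471.8 -226.1] [64.8 64.2] 16.2
32 3558 31.463237362622607 [ 471.1 -228.5] [124.4  73.6] 27.7
16 4322 15.401548578223696 [ 466.8 -225.9] [150.1 100.6] 29.4
```

View pics/w1.png

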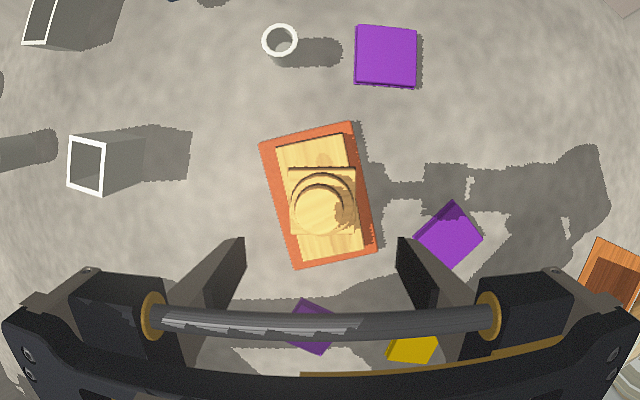

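The wrist view shows the wooden stack, small lid on top at about (322,207). The depth fits agree with the top camera within 2 mm. The only wooden square is the one in the stack. I'll descend on lid_small.

send_rows(
  targets=[
    [0.01,-0.007,0.4,0],
    [0.01,-0.007,0.6,0],
    [0.01,-0.007,0.64,0],
    [0.01,-0.007,0.64,0],
    [0.01,-0.007,0.64,0],
  ],
)

```text
clock: 2.3
tool_pos: [471.9, -222.9, 86.3]
orientation: [0.001, 0.99, 0.14, 0.001]
force: [-0.1, -0.4, 1.0]
gripper_width: 0.999
grasp_force: 0.0
```

send_rows(
  targets=[
    [0,0,0,0],
    [0,0,0,0],
    [0,0,0,0],
    [0,0,0,0],
    [0,0,0,0],
    [0,0,0,0],
    [0,0,0,0],
    [0,0,0,0],
  ],
  grip=0.3,
  squeeze=10,
)

```text
clock: 3.1
tool_pos: [470.7, -221.4, 84.0]
orientation: [-0.0, 0.99, 0.14, -0.0]
force: [0.2, 0.5, 0.4]
gripper_width: 0.455
grasp_force: 10.0
```

send_rows(
  targets=[
    [0,0,-0.2,0],
    [0,0,-0.4,0],
    [0.3,-0.1,-0.4,0],
    [0.6,-0.15,-0.4,0],
    [0.7,-0.15,-0.4,0],
    [0.7,-0.15,-0.4,0],
    [0.7,-0.15,-0.4,0],
    [0.7,-0.15,-0.4,0],
  ],
)

```text
clock: 3.9
tool_pos: [564.3, -171.2, 143.7]
orientation: [-0.0, 0.99, 0.14, -0.0]
force: [-0.8, 0.6, 0.3]
gripper_width: 0.455
grasp_force: 10.0
```

```bash
cat >> h.py <<'E'
def wcloud(c):
    v,u=np.mgrid[0:400,0:640]; x=u-c['cx'];y=v-c['cy'];r=np.hypot(x,y);d=c['depth']
    k=np.tan(r/c['fx'])/np.maximum(r,1e-6)*d
    return (np.stack([x*k,-y*k,-d,np.ones_like(d)],-1)@np.linalg.inv(c['view']).T)[...,:3]
def near(P,px,xy,R,z,wood,tol=5):
    m=(np.hypot(P[...,0]-xy[0],P[...,1]-xy[1])<R)&(abs(P[...,2]-z)<tol)
    w=px[...,0].astype(int)-px[...,2]; m&=(w>30) if wood else (w<25)
    q=P[m]
    if len(q)<20: print(xy,'none',len(q)); return
    r=cv2.minAreaRect(q[:,:2].astype(np.float32));print(xy,z,m.sum(),'medz',round(float(np.median(q[:,2])),1),np.round(r[0],1),np.round(r[1],1),round(r[2],1))
CANS=(((606.4,-147.9),25,56),((417.8,231.8),40,74),((450.2,20.5),50,80),((630.5,167),75,70))
E
cat > meas.py <<'E'
from h import *
import sys
c=snap('wrist',sys.argv[1]); P=wcloud(c); print(env.observe()['tool_pos'])
for xy,R,z in CANS: near(P,c['pixels'],xy,R,z,False)
c=snap('top',sys.argv[1]+'t'); P=cloud(c)
for xy,R,z in CANS: near(P,c['pixels'],xy,R,z,False)
for z in(64,48,32): near(P,c['pixels'],(470,-225),80,z,True)
E
python3 meas.py m1
```

```text
[ 564.37292225 -171.2215753   143.80508092]
(606.4, -147.9) 56 713 medz 55.3 [ 608.5 -147.4] [31.8 33.3] 15.4
(417.8, 231.8) 74 96 medz 71.8 [417.3 213. ] [16.1 40.6] 81.4
(450.2, 20.5) 80 626 medz 78.9 [459.7  21.1] [43.9 57.9] 1.0
(630.5, 167) 70 1350 medz 68.8 [631.9 166.8] [116.6  63.7] 1.0
(606.4, -147.9) none 7
(417.8, 231.8) 74 88 medz 73.7 [417.8 231.6] [47.5 48.7] 44.9
(450.2, 20.5) 80 112 medz 80.3 [450.5  20.4] [55.9 55.6] 2.4
(630.5, 167) 70 196 medz 70.1 [630.4 167. ] [117.4  60.5] 1.6
(470, -225) none 0
(470, -225) none 13
(470, -225) 32 95 medz 32.7 [ 477.1 -245. ] [123.6  29.3] 26.3
```

send_rows(
  targets=[
    [0.312,-0.07,0,0],
    [0.312,-0.07,0.1,0],
    [0.312,-0.07,0.25,0],
    [0.312,-0.07,0.35,0],
    [0.312,-0.07,0.41,0],
    [0.312,-0.07,0.43,0],
    [0.312,-0.07,0.44,0],
    [0.312,-0.07,0.448,0],
    [0.312,-0.07,0.448,0],
    [0.312,-0.07,0.448,0],
  ],
)

```text
clock: 5.0
tool_pos: [607.8, -147.9, 77.5]
orientation: [0.0, 0.99, 0.14, 0.0]
force: [0.0, 0.6, -0.4]
gripper_width: 0.453
grasp_force: 10.0
```

send_rows(
  targets=[
    [0,0,0.007,0],
    [0,0,0.007,0],
    [0,0,0.007,0],
    [0,0,0.007,0],
  ],
  grip=0.65,
)

```text
clock: 5.4
tool_pos: [607.4, -147.7, 75.8]
orientation: [-0.0, 0.99, 0.14, 0.0]
force: [-0.4, 0.2, 0.5]
gripper_width: 0.65
grasp_force: 0.0
```

send_rows(
  targets=[
    [0,0,-0.1,0],
    [0,0,-0.4,0],
    [-0.4,0.1,-0.6,0],
    [-0.7,0.15,-0.6,0],
    [-0.85,0.2,-0.6,0],
    [-0.85,0.2,-0.6,0],
    [-0.85,0.2,-0.6,0],
  ],
  grip=1,
)

```text
clock: 6.1
tool_pos: [493.4, -212.3, 167.0]
orientation: [0.001, 0.99, 0.139, 0.001]
force: [-0.3, -0.6, 0.7]
gripper_width: 1.002
grasp_force: 0.0
```

```bash
python3 - <<'E'
from h import *
c=snap('wrist','m2'); P=wcloud(c); print(env.observe()['tool_pos'])
near(P,c['pixels'],(607,-148),40,72,True)
near(P,c['pixels'],(607,-148),40,56,False)
for z in(64,48,32): near(P,c['pixels'],(470,-225),80,z,True)
E
```

```text
[ 493.88457031 -211.92935469  166.71714598]
(607, -148) 72 1991 medz 71.6 [ 608.  -148.8] [40.8 41.5] 27.4
(607, -148) 56 98 medz 59.0 [ 601.3 -157.2] [22.5 44.1] 49.2
(470, -225) 64 3045 medz 63.4 [ 472.3 -225.8] [56.8 57.1] 38.9
(470, -225) 48 1217 medz 47.4 [ 472.1 -226.2] [63.8 64.4] 16.2
(470, -225) 32 3597 medz 31.5 [ 471.  -228.4] [124.4  73.2] 28.3
```

View pics/m2.png

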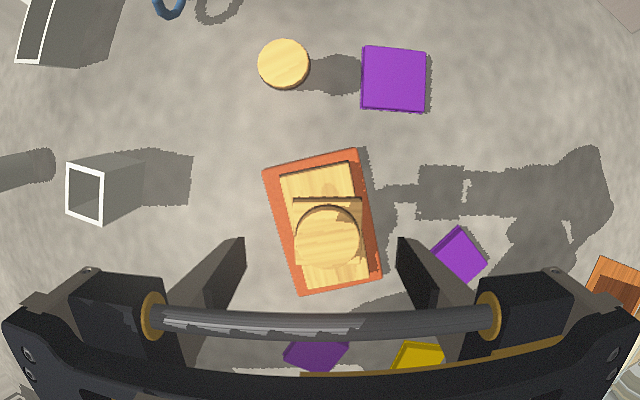

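Lid_small is at about (285,62), flat on its canister and centred within 2 mm. Next is the round lid.

send_rows(
  targets=[
    [-0.166,0.047,0.2,0],
    [-0.166,0.047,0.45,0],
    [-0.166,0.047,0.6,0],
    [-0.166,0.047,0.652,0],
    [-0.166,0.047,0.652,0],
    [-0.166,0.047,0.652,0],
    [-0.166,0.047,0.652,0],
  ],
)

```text
clock: 6.85
tool_pos: [472.6, -226.2, 69.7]
orientation: [0.001, 0.99, 0.14, 0.001]
force: [-0.4, -0.4, -0.2]
gripper_width: 1.003
grasp_force: 0.0
```

send_rows(
  targets=[
    [0,0,0,0],
    [0,0,0,0],
    [0,0,0,0],
    [0,0,0,0],
    [0,0,0,0],
    [0,0,0,0],
  ],
  grip=0.5,
)

```text
clock: 7.45
tool_pos: [471.2, -225.6, 68.0]
orientation: [0.0, 0.99, 0.14, -0.0]
force: [-0.2, -0.8, 1.3]
gripper_width: 0.629
grasp_force: 10.0
```

send_rows(
  targets=[
    [0,0,-0.25,0],
    [0,0,-0.5,0],
    [0.1,-0.3,-0.6,0],
    [0.1,-0.6,-0.6,0],
    [0.1,-1,-0.6,0],
    [0.1,-1,-0.6,0],
  ],
)

```text
clock: 8.05
tool_pos: [442.3, -73.4, 157.3]
orientation: [-0.001, 0.99, 0.142, -0.001]
force: [0.7, -0.3, -0.7]
gripper_width: 0.627
grasp_force: 10.0
```

send_rows(
  targets=[
    [0.1,-0.5,0,0],
    [0.1,-1,0,0],
    [0.1,-1,0,0],
    [0.1,-1,0,0],
  ],
)

```text
clock: 8.45
tool_pos: [415.3, 75.2, 157.6]
orientation: [-0.001, 0.99, 0.143, -0.0]
force: [0.3, -1.0, -0.4]
gripper_width: 0.628
grasp_force: 10.0
```

send_rows(
  targets=[
    [0,-0.5,0,0],
    [0,-0.8,0,0],
    [0,-0.8,0,0],
    [0,-0.8,0,0],
    [0,-0.8,0,0],
  ],
)

```text
clock: 8.95
tool_pos: [384.3, 185.6, 157.9]
orientation: [0.0, 0.99, 0.14, 0.0]
force: [0.7, 0.1, -0.9]
gripper_width: 0.625
grasp_force: 10.0
```

```bash
python3 meas.py m3
```

```text
[384.41842049 185.16429575 157.95473654]
(606.4, -147.9) 56 113 medz 57.4 [ 603.6 -139.2] [42.6 26.4] 26.2
(417.8, 231.8) 74 1169 medz 73.2 [419.6 232.7] [49.3 49.3] 37.5
(450.2, 20.5) 80 1293 medz 79.4 [452.   21.1] [56.8 58.6] 1.1
(630.5, 167) 70 514 medz 69.4 [575.5 158.4] [20.  55.1] 23.4
(606.4, -147.9) none 10
(417.8, 231.8) none 0
(450.2, 20.5) 80 113 medz 80.7 [450.4  20.4] [55.8 55.5] 2.4
(630.5, 167) 70 194 medz 70.1 [630.1 167. ] [117.1  60.4] 1.1
(470, -225) none 0
(470, -225) 48 417 medz 48.5 [ 470.  -226.6] [63.4 64. ] 17.3
(470, -225) 32 426 medz 32.5 [ 467.1 -225.5] [123.7  71.4] 28.2
```

send_rows(
  targets=[
    [0.309,-0.229,0,0],
    [0.309,-0.229,0.1,0],
    [0.309,-0.229,0.25,0],
    [0.309,-0.229,0.35,0],
    [0.309,-0.229,0.39,0],
    [0.309,-0.229,0.41,0],
    [0.309,-0.229,0.42,0],
    [0.309,-0.229,0.424,0],
    [0.309,-0.229,0.424,0],
    [0.309,-0.229,0.424,0],
  ],
)

```text
clock: 10.05
tool_pos: [419.1, 232.3, 94.9]
orientation: [-0.0, 0.99, 0.14, 0.001]
force: [-0.6, 0.0, -0.1]
gripper_width: 0.629
grasp_force: 10.0
```

send_rows(
  targets=[
    [0,0,0,0],
    [0,0,0,0],
    [0,0,0,0],
    [0,0,0,0],
  ],
  grip=0.85,
)

```text
clock: 10.45
tool_pos: [418.7, 232.2, 94.4]
orientation: [0.0, 0.99, 0.14, 0.0]
force: [0.1, -0.4, -0.1]
gripper_width: 0.85
grasp_force: 0.0
```

send_rows(
  targets=[
    [0,0,-0.1,0],
    [0,0,-0.4,0],
    [-0.2,0.4,-0.5,0],
    [-0.3,0.8,-0.5,0],
    [-0.3,0.8,-0.5,0],
    [-0.3,0.8,-0.5,0],
    [-0.3,0.8,-0.5,0],
  ],
  grip=1,
)

```text
clock: 11.15
tool_pos: [408.8, 104.3, 169.5]
orientation: [-0.0, 0.99, 0.139, 0.0]
force: [0.1, 0.1, 0.4]
gripper_width: 1.0
grasp_force: 0.0
```

```bash
python3 - <<'E'
from h import *
c=snap('wrist','m4'); P=wcloud(c); print(env.observe()['tool_pos'])
near(P,c['pixels'],(419,232),50,90,True)
near(P,c['pixels'],(450,20),50,80,False)
E
```

```text
[408.67412097 104.82610522 169.29641231]
(419, 232) 90 3308 medz 89.4 [419.7 230.5] [56.6 57.1] 65.4
(450, 20) 80 1563 medz 79.4 [452.1  21.2] [56.8 57.3] 1.2
```

send_rows(
  targets=[
    [-0.1,0.5,0,0],
    [-0.1,1,0,0],
    [-0.1,1,0,0],
    [-0.1,1,0,0],
  ],
)

```text
clock: 11.6
tool_pos: [437.3, -47.4, 169.7]
orientation: [0.001, 0.99, 0.138, 0.0]
force: [-0.1, 0.5, 0.1]
gripper_width: 0.999
grasp_force: 0.0
```

send_rows(
  targets=[
    [-0.112,0.4,0,0],
    [-0.112,0.8,0,0],
    [-0.112,1,0,0],
    [-0.112,1,0,0],
    [-0.112,1,0,0],
  ],
)

```text
clock: 12.1
tool_pos: [461.7, -191.7, 168.7]
orientation: [-0.001, 0.99, 0.14, -0.0]
force: [-0.4, 0.4, 0.2]
gripper_width: 0.998
grasp_force: 0.0
```

send_rows(
  targets=[
    [0,0.234,0,0],
    [0,0.234,0.3,0],
    [0,0.234,0.6,0],
    [0,0.234,0.75,0],
    [0,0.234,0.783,0],
    [0,0.234,0.783,0],
    [0,0.234,0.783,0],
    [0,0.234,0.783,0],
  ],
)

```text
clock: 12.9
tool_pos: [472.4, -226.9, 53.9]
orientation: [0.001, 0.99, 0.14, 0.001]
force: [-0.0, 0.6, 0.4]
gripper_width: 1.0
grasp_force: 0.0
```

send_rows(
  targets=[
    [0,0,0,0],
    [0,0,0,0],
    [0,0,0,0],
    [0,0,0,0],
    [0,0,0,0],
    [0,0,0,0],
  ],
  grip=0.55,
)

```text
clock: 13.5
tool_pos: [471.1, -226.5, 52.1]
orientation: [0.0, 0.99, 0.14, 0.0]
force: [-0.7, 0.1, 2.0]
gripper_width: 0.696
grasp_force: 10.0
```

send_rows(
  targets=[
    [0,0,-0.25,0],
    [0,0,-0.5,0],
    [0,-0.2,-0.72,0],
    [0.2,-0.5,-0.72,0],
    [0.2,-0.9,-0.72,0],
    [0.2,-0.9,-0.72,0],
    [0.2,-0.9,-0.72,0],
  ],
)

```text
clock: 14.2
tool_pos: [461.8, -86.8, 159.5]
orientation: [-0.0, 0.99, 0.141, -0.0]
force: [0.4, -0.7, 0.2]
gripper_width: 0.692
grasp_force: 10.0
```

send_rows(
  targets=[
    [0.13,-0.3,0,0.08],
    [0.13,-0.6,0,0.159],
    [0.13,-0.72,0,0.159],
    [0.13,-0.72,0,0.159],
    [0.13,-0.72,0.15,0.159],
    [0.13,-0.72,0.3,0.159],
    [0.13,-0.72,0.36,0.159],
    [0.13,-0.72,0.38,0.159],
    [0.13,-0.72,0.39,0.159],
    [0.13,-0.72,0.396,0.159],
    [0.13,-0.72,0.396,0.159],
    [0.13,-0.72,0.396,0.159],
  ],
)

```text
clock: 15.4
tool_pos: [451.7, 20.7, 101.2]
orientation: [0.0, 1.0, 0.016, 0.001]
force: [0.5, 0.3, -0.2]
gripper_width: 0.693
grasp_force: 10.0
```

send_rows(
  targets=[
    [0,0,0.002,0],
    [0,0,0.002,0],
    [0,0,0.002,0],
    [0,0,0.002,0],
  ],
  grip=0.85,
)

```text
clock: 15.8
tool_pos: [451.3, 20.9, 100.3]
orientation: [0.0, 1.0, 0.016, 0.0]
force: [0.1, 0.0, 0.3]
gripper_width: 0.849
grasp_force: 0.0
```

send_rows(
  targets=[
    [0,0,-0.1,0],
    [0,0,-0.4,0],
    [0,0.4,-0.5,0],
    [0,0.8,-0.5,0],
    [0,0.8,-0.5,0],
    [0,0.8,-0.5,0],
    [0,0.8,-0.5,0],
  ],
  grip=1,
)

```text
clock: 16.5
tool_pos: [454.7, -98.8, 174.9]
orientation: [-0.0, 1.0, 0.015, -0.0]
force: [-0.8, 0.1, 0.3]
gripper_width: 0.997
grasp_force: 0.0
```

```bash
python3 - <<'E'
from h import *
c=snap('wrist','m5'); P=wcloud(c); print(env.observe()['tool_pos'])
near(P,c['pixels'],(451,20),50,96,True)
near(P,c['pixels'],(470,-226),80,32,True)
E
```

```text
[454.68199298 -98.20976305 174.83516724]
(451, 20) 96 4648 medz 95.3 [452.9  19.9] [64.  65.2] 2.1
(470, -226) 32 6830 medz 31.5 [ 469.5 -226.2] [124.7  68.5] 28.1
```

View pics/m5.png

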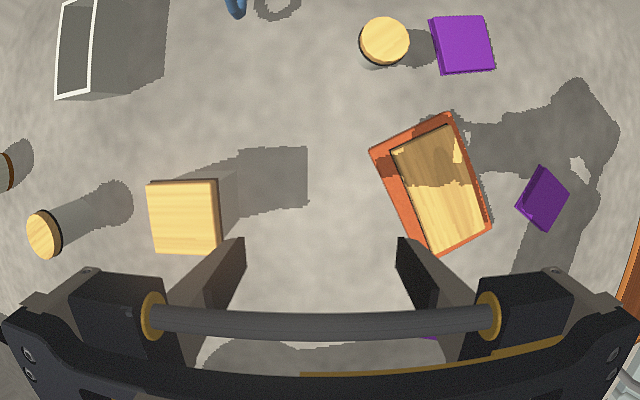

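Lid_square sits flat and squared at about (183,215), and lid_oblong is alone on the trivet at (440,190). I'll pick it up.

send_rows(
  targets=[
    [0.064,0.3,0,-0.09],
    [0.064,0.6,0,-0.18],
    [0.064,0.848,0,-0.292],
    [0.064,0.848,0,-0.292],
    [0.064,0.848,0.2,-0.292],
    [0.064,0.848,0.5,-0.292],
    [0.064,0.848,0.8,-0.292],
    [0.064,0.848,0.9,-0.292],
    [0.064,0.848,0.925,-0.292],
    [0.064,0.848,0.925,-0.292],
    [0.064,0.848,0.925,-0.292],
    [0.064,0.848,0.925,-0.292],
  ],
)

```text
clock: 17.75
tool_pos: [469.6, -226.4, 38.0]
orientation: [0.001, 0.97, 0.243, 0.001]
force: [0.4, 0.1, -0.9]
gripper_width: 1.002
grasp_force: 0.0
```

send_rows(
  targets=[
    [0,0,0,0],
    [0,0,0,0],
    [0,0,0,0],
    [0,0,0,0],
    [0,0,0,0],
    [0,0,0,0],
  ],
  grip=0.6,
  squeeze=25,
)

```text
clock: 18.35
tool_pos: [468.6, -226.1, 36.7]
orientation: [0.0, 0.97, 0.242, 0.0]
force: [-0.0, 0.2, 2.7]
gripper_width: 0.737
grasp_force: 25.0
```

send_rows(
  targets=[
    [0,0,-0.2,0],
    [0,0,-0.45,0],
    [0,0,-0.7,0],
    [0.2,-0.2,-0.889,0],
    [0.5,-0.4,-0.889,0],
    [0.8,-0.6,-0.889,0],
    [0.8,-0.6,-0.889,0],
  ],
)

```text
clock: 19.05
tool_pos: [533.2, -85.9, 169.7]
orientation: [-0.001, 0.97, 0.245, 0.0]
force: [-1.2, 0.3, -2.1]
gripper_width: 0.734
grasp_force: 25.0
```

send_rows(
  targets=[
    [0.2,-0.2,0,0],
    [0.5,-0.4,0,0],
    [0.8,-0.6,0,0],
    [0.8,-0.6,0,0],
    [0.8,-0.6,0,0],
  ],
)

```text
clock: 19.55
tool_pos: [595.4, 46.4, 169.0]
orientation: [0.0, 0.97, 0.244, -0.001]
force: [-1.2, 0.7, -1.9]
gripper_width: 0.737
grasp_force: 25.0
```

send_rows(
  targets=[
    [0.2,-0.2,0,0.08],
    [0.4,-0.4,0,0.17],
    [0.589,-0.601,0,0.26],
    [0.589,-0.601,0,0.301],
    [0.589,-0.601,0,0.301],
    [0.589,-0.601,0,0.301],
    [0.589,-0.601,0,0.301],
  ],
)

```text
clock: 20.25
tool_pos: [631.0, 165.1, 169.7]
orientation: [0.0, 1.0, 0.008, -0.0]
force: [0.2, -0.6, -0.4]
gripper_width: 0.733
grasp_force: 25.0
```

```bash
python3 - <<'E'
from h import *
print(env.observe()['tool_pos'],env.observe()['orientation'])
c=snap('side','s6'); P=cloud(c);c2=snap('wrist','m6')
near(P,c['pixels'],(631,167),75,70,False)
near(P,c['pixels'],(631,167),90,165,True,8)
E
```

```text
[631.04529314 165.06943914 169.68455558] [ 1.76185514e-04  9.99968313e-01  7.95430780e-03 -2.65654419e-04]
(631, 167) 70 184 medz 68.3 [630.8 167.9] [118.   68.3] 3.0
(631, 167) 165 435 medz 164.2 [629.4 166.9] [124.6  78.2] 0.3
```

View pics/m6.png

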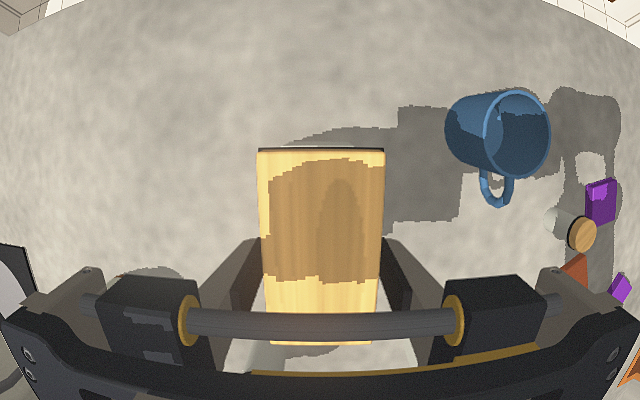

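The oblong lid is held level over its canister, and the side view puts both at about (630,167). I'll lower it.

send_rows(
  targets=[
    [0,0,0.15,0],
    [0,0,0.3,0],
    [0,0,0.42,0],
    [0,0,0.48,0],
    [0,0,0.5,0],
    [0,0,0.515,0],
    [0,0,0.525,0],
    [0,0,0.525,0],
    [0,0,0.525,0],
  ],
)

```text
clock: 21.25
tool_pos: [631.6, 167.0, 91.8]
orientation: [-0.0, 1.0, 0.008, 0.001]
force: [0.4, 0.9, -0.8]
gripper_width: 0.735
grasp_force: 25.0
```

send_rows(
  targets=[
    [0,0,0.002,0],
    [0,0,0.002,0],
    [0,0,0.002,0],
    [0,0,0.002,0],
  ],
  grip=0.85,
)

```text
clock: 21.65
tool_pos: [631.3, 166.9, 90.9]
orientation: [-0.0, 1.0, 0.008, 0.0]
force: [0.5, -0.0, 0.2]
gripper_width: 0.849
grasp_force: 0.0
```

send_rows(
  targets=[
    [0,0,-0.1,0],
    [0,0,-0.4,0],
    [-0.4,0,-0.7,0],
    [-0.8,0,-0.9,0],
    [-1,0,-0.9,0],
    [-1,0,-0.9,0],
    [-1,0,-0.9,0],
  ],
)

```text
clock: 22.35
tool_pos: [480.3, 164.8, 228.4]
orientation: [-0.0, 1.0, 0.009, 0.002]
force: [0.7, 0.0, -0.3]
gripper_width: 0.852
grasp_force: 0.0
```

send_rows(
  targets=[
    [-0.5,0.3,0,0],
    [-0.8,0.8,0,0],
    [-0.8,0.8,0,0],
    [-0.8,0.8,0,0],
  ],
)

```text
clock: 22.75
tool_pos: [362.3, 40.3, 226.0]
orientation: [0.001, 1.0, 0.008, 0.0]
force: [-0.4, -0.6, 0.6]
gripper_width: 0.853
grasp_force: 0.0
```

```bash
python3 - <<'E'
from h import *
c=snap('wrist','m7'); P=wcloud(c); t=snap('top','t7');T=cloud(t); print(env.observe()['tool_pos'])
for xy,R,z in CANS:
    near(P,c['pixels'],xy,R+15,z+16,True); near(T,t['pixels'],xy,R+15,z+16,True)
E
```

```text
[363.31325769  40.5822688  226.35432015]
(606.4, -147.9) 72 205 medz 71.7 [ 593.5 -150.8] [12.3 36.3] 13.0
(606.4, -147.9) 72 143 medz 72.1 [ 606.4 -149.2] [36.9 37.6] 88.0
(417.8, 231.8) 90 1888 medz 89.4 [419.5 230.9] [57.4 56.4] 82.1
(417.8, 231.8) 90 293 medz 90.2 [418.1 230.6] [54.8 53.9] 45.1
(450.2, 20.5) 96 4817 medz 95.6 [452.4  20.3] [64.4 64.1] 1.9
(450.2, 20.5) 96 455 medz 96.5 [451.   19.7] [63.1 63.5] 2.6
(630.5, 167) 86 245 medz 85.1 [570.7 169.4] [59.4  8.8] 82.1
(630.5, 167) 86 872 medz 86.5 [631.3 165.9] [124.4  67.8] 1.6
```

View pics/t7.png

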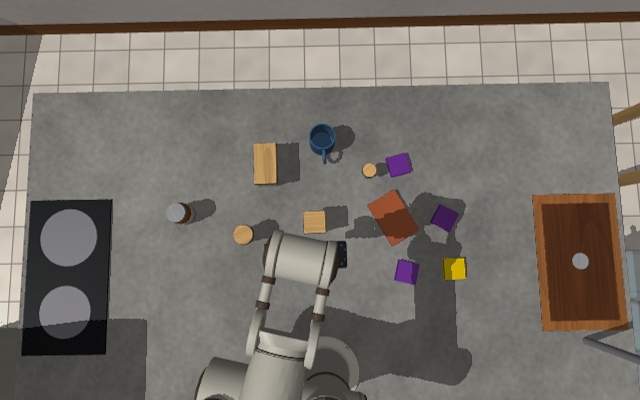

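View pics/m7.png

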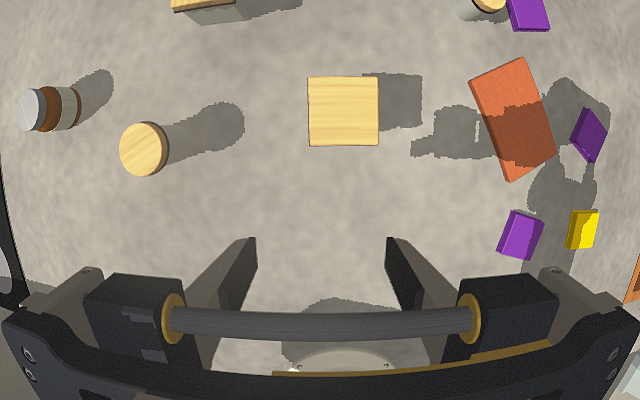

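All four lids lie on their canisters: in the top view, oblong (265,164), square (315,222), round (243,234) and small (369,170). Heights are right and offsets are at most about 2 mm. The trivet is empty, and the mug, jar and decoys are where they were.

```bash
python3 -c "
from cell import env
print(env.close_job())"
```

```text
the job is handed in; nothing more can be done
None
```

I put all four lids on their own canisters, flat and centred within about 2 mm by camera, and handed the job in at about 23 s; the hand-in call returned no verdict.

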